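# Proof-pull a suction anchor with a spring gauge

## Robot

A 6-joint arm with a two-finger parallel gripper is mounted at the origin on a cart in front of the work surface, level with it; the furniture and walls round the work are solid. World frame = base frame: x ahead of the robot, y to its left, z up, the work surface at z = 0. Lengths are in m, angles in rad, forces in N, time in s.
With the tool pointing down it reaches from about 0.4 to 0.825 m from the base axis. Payload 7 kg.
Tool frame: the origin (TCP) lies between the finger pads; the fingertips stand 17 mm ahead of it and the grasp point (between the pads) lies 2 mm behind it (arm.tip_extent is the distance from the TCP to the fingertips, in m); z points along the fingers, y is the direction in which the jaws open and shut (so a half turn about z gives the same grasp; the last joint's range is limited). The gripper opens to 85 mm and grips with 20 to 120 N. Pads are 22 mm wide; open, the fingers measure 114 mm over their backs; the gripper's body (76 mm by 85 mm) begins 54 mm behind the grasp point. The pads swing forward as they close: fully open they stand 13 mm farther back than shut.
Start: joints at [-0.913, 0.359, 0.012, 0, -1.224, -0.288], TCP at [0.244, -0.629, 0.248] pointing down, gripper open.
Joint ranges: [-3.07, 3.07], [-1.43, 2.12], [-1.02, 1.25], [-3.03, 1.67], [-3.05, -0], [-3.03, 3.03]. Speed limits (rad/s): [2.39, 2.39, 3.01, 3.14, 3.14, 3.14].

## Interface

Orientations are given as a unit quaternion [w, x, y, z].
In Python, from workcell import arm, imaging gives the robot as it stands.
- The arm moves only by the tool arm_command, never from a script. Its argument "series" is a list of rows, each a list of 7 numbers: the shift along the tool's x, y, z in cm, then the turn, a rotation vector about the tool's x, y, z in rad, then the finger opening in cm, from 0 to 8.54. In form: [[x, y, z, rx, ry, rz, jaw], ...]. A call has 1 to 5 rows; each row is the pose to reach, as a shift and turn from the pose measured when the call began, along the tool's axes at that moment; what a row does not reach only later rows make up. A row lasts 1/8 s, in which the tool goes at most 62.5 mm and 10.7 degrees, less where a joint would pass 70% of its speed; a pose out of reach is approached as far as the arm can. A call with a gripper value outside its range is refused whole. The fingers move at their own pace and stop on an object; "newtons" is the grip in N (left out, the last holds). Time passes only in rows, so rows that repeat a pose let the fingers close. It gives the time, the measured TCP pose, the force and the opening at its end, in the units of the state.
- arm.get_state(): the state, without advancing time (a new reading comes with each control period).
- imaging.capture(name): name is "scene" or "top" or "wrist"; returns a dict with "color" (420x560x3 uint8, blue, green, red), "z_map" (420x560 float32, m along the optical axis (not along the pixel's ray), 0 where there is no reading), "fx", "fy", "cx", "cy" (pixels), "world_from_camera" (4x4, takes a point from camera to world coordinates). Camera axes: x right, y up, looking along -z (the intrinsics and any distortion apply to the point x, -y, -z); pixel columns grow to the right and rows downward; lengths in m; the calibration is good to about 2 mm. A picture is of the moment at which its call begins.
- arm.close_job(): hands the job in, once; it reports no verdict.
The state is a dict: "clock": time; "joint_pos": joint angles; "joint_velocities": joint speeds; "joint_efforts": joint torques, N m; "tcp_pos": TCP position; "eef_rot": TCP orientation; "wrist_force": force on the tool from outside, world axes, zero at the start; "ft_torque": the same for the moment, N m; "gripper_width": finger opening in m.
Only numpy, scipy, OpenCV 4.12 (cv2) and the standard library are available. Lean on these libraries where they do the work, as an engineer would, in place of code of your own. Each camera call takes 0.05 s, during which the arm holds its last target. There are 200 camera calls.

## Task

A spring pull gauge is hooked to the suction anchor on the worktop; test the anchor by taking the gauge's orange handle, drawing it straight out until the red pointer is level with the blue marker (within half of a 10 mm scale division), and keeping it there for at least three seconds. Do not pull more than one division past the marker, and leave the blue marker and the things standing round the gauge as they are. The handle springs back if let go: finish while still gripping it, with the pointer held at the marker.

Things in the scene. Friction and masses are not known exactly. Their poses are not given: they have to be found in the camera images.
- gauge: Grey spring gauge fixed to the worktop: housing 115 x 56 mm, top 50 mm high (nothing over 60 mm), white scale on top with black lines every 10 mm. Origin: on the worktop under the middle of the housing's mouth. +x runs level from the mouth back along the housing to a black suction anchor (72 mm across, centre at x = 155 mm); -x is the pull direction; z up.
- handle: D-shaped pull handle; axes parallel to the gauge's. Origin: centre of its orange grip bar, 33 mm above the worktop, 63 mm in front of the mouth at rest. The bar runs along y: 76 mm long, 14 mm thick in x, 22 mm high (underside 22 mm above the worktop). Behind it (+x) is an open window for a finger, 39 mm in x by 60 mm in y, then a black cross-piece.
- puller (a joint): How far the handle is drawn out, m: 0 at rest (at the start), up to 0.085; straight along the gauge's -x. A spring pulls it back with 3 N at 0 and 200 N/m more (15 N at 0.060). The handle and the pointer move with it as one piece.
- marker (a joint): Where the blue marker is set, m, 0.025 to 0.060 at the start: the pointer is level with the marker when joint puller has the same value. It slides stiffly on the housing; leave it where it is.
- pointer_tip (a point): Tip of the red pointer, over the middle line of the scale on top of the housing, 53 mm above the worktop; 100 mm behind the mouth at rest; moves with the handle. The pointer is a red bar 20 mm long, on the gauge's -y side of the middle line.
- marker_tip (a point): The point on the middle line of the scale, 53 mm above the worktop, at which the blue marker points; axes parallel to the gauge's. The marker is a 12 mm wide blue clip with a thin blue bar, on the gauge's +y side edge.
- jar_honey: Bystander: glass honey jar with a green lid, 64 x 68 x 84 mm, standing loose on the gauge's -y side. Origin: centre of its underside.
- shaker_pepper: Bystander: clear pepper shaker with a grey top, 44 mm across, 90 mm high, standing loose. Origin: centre of its underside.
- kitchen_timer: Bystander: red and white round kitchen timer, 67 x 65 x 59 mm, standing loose. Origin: centre of its underside.

How it is judged:
On the way:
1. the gripped handle is held out with the pointer level with the marker for two and a half seconds (x of pointer_tip in the frame of marker_tip between -0.005 and 0.005 m and contact force between the fingers and handle above 3 N), for 2.5 s.
At the end, for the whole second after the job is handed in: The pointer is within 5 mm of the marker along the scale and still (under 10 mm/s), and the fingers hold the handle with more than 3 N (all of step 1 and velocity of joint puller between -0.01 and 0.01 m/s); the arm keeps its last pose, push and grip.
It fails at once if the pointer is pulled more than 10 mm (one division) past the marker (x of pointer_tip in the frame of marker_tip below -0.011 m).
It fails at once if the blue marker is shifted by more than 4 mm (distance of marker_tip from where it was at the start of the episode above 0.004 m).
It fails at once if the honey jar is pushed more than 20 mm or tipped over (distance of jar_honey from where it was at the start of the episode above 0.02 m or angle between jar_honey's own z axis and vertical above 0.4 rad).
It fails at once if the pepper shaker is pushed more than 20 mm or tipped over (distance of shaker_pepper from where it was at the start of the episode above 0.02 m or angle between shaker_pepper's own z axis and vertical above 0.4 rad).
It fails at once if the kitchen timer is pushed more than 20 mm or tipped over (distance of kitchen_timer from where it was at the start of the episode above 0.02 m or angle between kitchen_timer's own z axis and vertical above 0.4 rad).
It also fails if it takes over 40 s, if anything falls off the work surface, if the arm or the gripper's body presses on something with over 40 N, if the wrist force passes 120 N, or if a joint passes its speed limit or range.

## Working session

There is one attempt and no reset: what is moved stays moved. The work goes in short steps, Python scripts to look and compute and a tool call to move; the robot and the scene stay as the last step left them, time stands still between calls to the robot, and variables do not carry over. Pictures are saved under pics/ and viewed, about 8 in all and at most 12, crops included, and the job is handed in when it is done.

Besides the shell and the picture viewer there is one more tool, called as a command line: name --pt "numbers of a row" for each row, then --argument value for the rest. arm_command: Moves the arm, as the interface text tells. Its arguments: {"type":"object","properties":{"series":{"type":"array"},"newtons":{"type":"number"}},"required":["series"]}

```bash
ls; mkdir -p pics
python3 - <<'E'
from workcell import arm, imaging
import cv2, numpy as np, pickle
c={n:imaging.capture(n) for n in("scene","top")}
pickle.dump(c,open("c0.pkl","wb"))
cv2.imwrite("pics/a.png",c["top"]["color"]); cv2.imwrite("pics/b.png",c["scene"]["color"])
for n in c: print(n,c[n]["fx"],c[n]["cx"],c[n]["cy"],c[n]["world_from_camera"].round(3).tolist(),[k for k in c[n]])
print(arm.get_state())
E
```

```text
pics
scene 519.7171232712682 283.5097932664179 213.21860269793385 [[0.962, 0.233, -0.14, 0.466], [-0.272, 0.831, -0.485, -0.379], [0.003, 0.505, 0.863, 0.931], [0.0, 0.0, 0.0, 1.0]] ['color', 'z_map', 'fx', 'fy', 'cx', 'cy', 'world_from_camera']
top 419.0824597261341 276.10597855746494 216.11283746126784 [[0.026, 0.994, -0.11, 0.532], [-1.0, 0.028, 0.013, 0.083], [0.016, 0.11, 0.994, 0.899], [0.0, 0.0, 0.0, 1.0]] ['color', 'z_map', 'fx', 'fy', 'cx', 'cy', 'world_from_camera']
{'clock': 0.1, 'joint_pos': array([-9.12884493e-01,  3.59330223e-01,  1.11741462e-02, -3.01550925e-04,
       -1.22409402e+00, -2.88082528e-01]), 'joint_velocities': array([ 0.00061697, -0.00154917,  0.00369835,  0.0007867 ,  0.00040875,
       -0.00067555]), 'joint_efforts': array([-2.16931207e-03, -5.84766877e+01,  2.94110012e+01,  6.95454553e+00,
       -3.17214981e-03,  1.20258798e-05]), 'tcp_pos': array([ 0.24380968, -0.62901044,  0.24745923]), 'eef_rot': array([-2.04935383e-04, -1.83812130e-01,  9.82961114e-01,  7.11660870e-04]), 'wrist_force': array([ 0.16298562,  0.39670044, -0.22165756]), 'ft_torque': array([ 0.02159333, -0.00764391, -0.00748465]), 'gripper_width': 0.08503476057474278}
```

View pics/a.png

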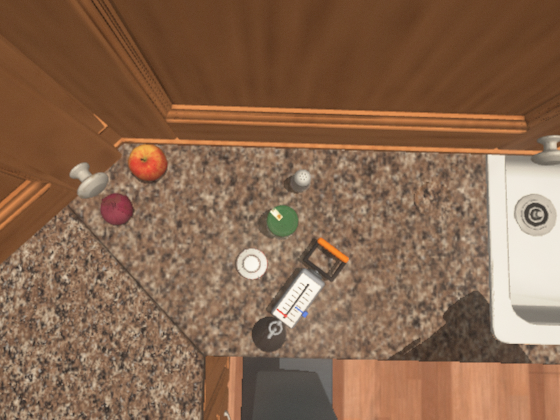

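View pics/b.png

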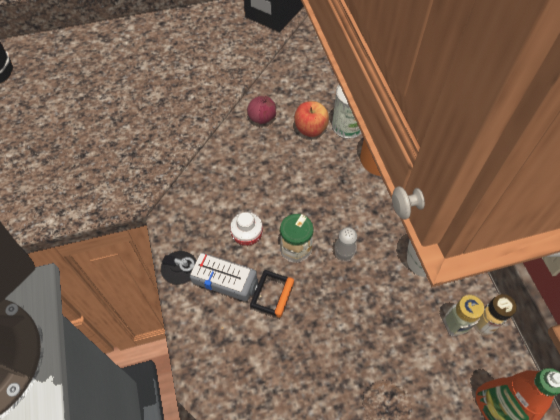

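The top view shows the orange bar near (333,250), the housing near (298,295), the red pointer near (283,316), the blue marker near (303,313), the timer at (252,264), the jar at (282,221) and the shaker at (301,180). The scene view agrees: bar at (285,296), pointer (205,261), marker (210,281).

```bash
cat > h.py <<'E'
import numpy as np, cv2
def ray(c,uv):
    T=c["world_from_camera"]; d=np.array([(uv[0]-c["cx"])/c["fx"],-(uv[1]-c["cy"])/c["fy"],-1.])
    return T[:3,3],T[:3,:3]@d
def onz(c,uv,z):
    o,d=ray(c,uv); return o+d*(z-o[2])/d[2]
def deproj(c,m):
    v,u=np.nonzero(m&(c["z_map"]>0)); z=c["z_map"][v,u]; T=c["world_from_camera"]
    p=np.c_[(u-c["cx"])/c["fx"]*z,-(v-c["cy"])/c["fy"]*z,-z]
    return p@T[:3,:3].T+T[:3,3]
def hsv(c,lo,hi,box):
    m=cv2.inRange(cv2.cvtColor(c["color"],cv2.COLOR_BGR2HSV),lo,hi)>0
    b=np.zeros_like(m); x0,y0,x1,y1=box; b[y0:y1,x0:x1]=1
    return m&b
COL=dict(orange=((5,180,150),(18,255,255)),red=((0,150,100),(4,255,255)),blue=((108,150,80),(125,255,255)),green=((50,80,30),(85,255,255)),white=((0,0,190),(179,40,255)))
E
python3 - <<'E'
from h import *; import pickle
c=pickle.load(open("c0.pkl","rb"))
B=dict(top=dict(orange=(310,230,355,270),red=(265,300,300,335),blue=(290,300,315,325),green=(262,200,302,240),white=(270,265,330,330)),
 scene=dict(orange=(265,270,300,325),red=(190,250,225,275),blue=(195,268,225,295),green=(278,210,318,245),white=(185,250,255,300)))
H=dict(orange=.044,red=.053,blue=.053,green=.084,white=.05)
for n in B:
  for k,b in B[n].items():
    m=hsv(c[n],*COL[k],b); v,u=np.nonzero(m)
    if not len(u): print(n,k,"none"); continue
    P=deproj(c[n],m); r=cv2.minAreaRect(np.c_[u,v].astype(np.float32))
    print(n,k,len(u),"px",u.mean().round(1),v.mean().round(1),"onz",onz(c[n],(u.mean(),v.mean()),H[k]).round(4),"depth med",np.median(P,0).round(4),"zmax",P[:,2].max().round(3))
    print("   rect corners",[onz(c[n],q,H[k])[:2].round(4).tolist() for q in cv2.boxPoints(r)])
# heights map: overhead things
P=deproj(c["top"],np.ones((420,560),bool)); 
for x in np.arange(.3,1.0,.05):
  print(round(x,2),[float(np.round(P[(abs(P[:,0]-x)<.02)&(abs(P[:,1]-y)<.02),2].max(initial=-1),2)) for y in np.arange(-.3,.5,.08)])
for n,uv in(("timer",(252,264)),("shaker",(302,174))): print(n,onz(c["top"],uv,.055 if n=="timer" else .09).round(3))
E
```

```text
top orange 220 px 332.5 249.8 onz [ 0.5615 -0.0445  0.044 ] depth med [ 0.5611 -0.0454  0.0436] zmax 0.048
   rect corners [[0.5777, -0.011], [0.588, -0.0185], [0.5458, -0.0776], [0.5356, -0.0701]]
top red 11 px 281.9 312.8 onz [0.4339 0.0558 0.053 ] depth med [0.4335 0.0556 0.0545] zmax 0.057
   rect corners [[0.4388, 0.0672], [0.441, 0.0657], [0.4298, 0.0476], [0.4275, 0.0491]]
top blue none
top green 548 px 283.7 220.5 onz [0.6147 0.0577 0.084 ] depth med [0.6136 0.0565 0.0842] zmax 0.089
   rect corners [[0.6135, 0.0991], [0.6551, 0.0601], [0.6167, 0.0199], [0.5755, 0.0591]]
top white 1115 px 297.1 299.2 onz [0.461  0.0261 0.05  ] depth med [0.4618 0.0263 0.0512] zmax 0.056
   rect corners [[0.424, 0.0817], [0.5156, 0.0166], [0.4883, -0.0227], [0.3974, 0.0427]]
scene orange 264 px 283.7 296.8 onz [ 0.563 -0.049  0.044] depth med [ 0.5632 -0.0488  0.0428] zmax 0.047
   rect corners [[0.537, -0.0748], [0.5802, -0.0138], [0.5906, -0.022], [0.5472, -0.0825]]
scene red 12 px 202.1 262.2 onz [0.4348 0.0538 0.053 ] depth med [0.4342 0.0518 0.055 ] zmax 0.057
   rect corners [[0.4295, 0.
[... 836 characters left out ...]
.06, 0.0, 0.0, 0.0, 0.0, 0.01]
0.5 [0.0, 0.0, 0.01, 0.04, 0.06, 0.06, 0.0, 0.0, 0.01, 0.0]
0.55 [0.0, 0.01, 0.0, 0.05, 0.04, 0.06, 0.0, 0.01, 0.53, 0.0]
0.6 [0.0, 0.0, 0.0, 0.0, 0.09, 0.09, 0.01, 0.65, 0.01, 0.06]
0.65 [0.0, 0.47, 0.61, 0.73, 0.72, 0.72, 0.71, 0.67, 0.0, 0.07]
0.7 [0.01, 0.0, 0.0, 0.0, 0.09, 0.0, 0.0, 0.0, 0.07, 0.0]
0.75 [0.01, 0.0, 0.0, 0.01, 0.0, 0.01, 0.0, 0.0, 0.07, 0.0]
0.8 [0.0, 0.0, 0.0, 0.0, 0.0, 0.0, 0.0, 0.0, 0.0, 0.0]
0.85 [-1.0, -1.0, -1.0, -1.0, -1.0, -1.0, -1.0, -1.0, -1.0, -1.0]
0.9 [-1.0, -1.0, -1.0, -1.0, -1.0, -1.0, -1.0, -1.0, -1.0, -1.0]
0.95 [-1.0, -1.0, -1.0, -1.0, -1.0, -1.0, -1.0, -1.0, -1.0, -1.0]
timer [0.528 0.118 0.055]
shaker [0.707 0.024 0.09 ]
```

```bash
cat >> h.py <<'E'
from scipy.spatial.transform import Rotation as R
def rot(q): return R.from_quat(np.asarray(q)[[1,2,3,0]])
P=np.array([.815,-.58,0]); P/=np.linalg.norm(P)   # pull direction
RG=R.from_matrix(np.c_[np.cross(-P,[0,0,-1]),-P,[0,0,-1]])  # tool y = -P, z down
def delta(s,pos,r=RG):
    r0=rot(s["eef_rot"]); return (r0.inv().apply(np.array(pos)-s["tcp_pos"])*100).round(2),(r0.inv()*r).as_rotvec().round(3)
E
python3 - <<'E'
from h import *; from workcell import arm
s=arm.get_state(); print(RG.as_matrix().round(2)); print(delta(s,[.562,-.047,.16]))
import pickle
c=pickle.load(open("c0.pkl","rb"))
a=cv2.resize(c["top"]["color"][225:350,245:360],None,fx=5,fy=5,interpolation=cv2.INTER_CUBIC);b=cv2.resize(c["scene"]["color"][240:325,160:300],None,fx=5,fy=5,interpolation=cv2.INTER_CUBIC)
cv2.imwrite("pics/c.png",b)
E
```

```text
[[-0.58 -0.81  0.  ]
 [-0.81  0.58  0.  ]
 [-0.    0.   -1.  ]]
(array([-50.7 ,  42.76,   8.8 ]), array([ 0.001,  0.   , -0.583]))
```

View pics/c.png

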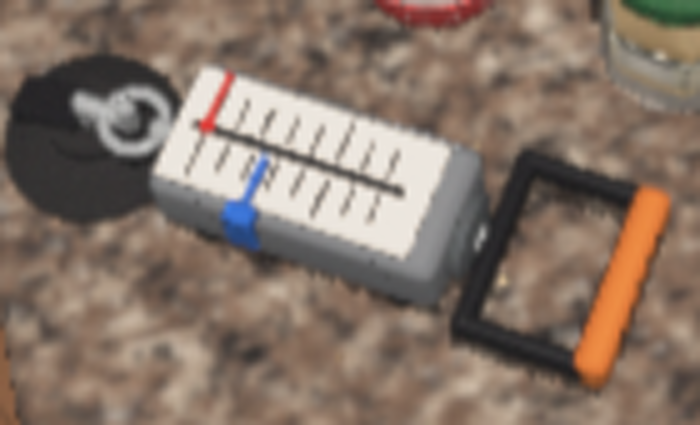

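The crop shows the red bar (230,75)–(206,128), the blue bar (247,200)–(265,157) and the scale line (197,124)–(402,191).

Run:
```python
from h import *; import pickle
c=pickle.load(open("c0.pkl","rb"))["scene"]
f=lambda x,y,z=.053: onz(c,((x+.5)/5-.5+160,(y+.5)/5-.5+240),z)
r1,r2,b1,b2=f(230,75),f(206,128),f(247,200),f(265,157); l1,l2=f(197,124,.05),f(402,191,.05)
print("line dir",(l2-l1)/np.linalg.norm(l2-l1), "len",np.linalg.norm(l2-l1))
for n,q in zip("r1 r2 b1 b2".split(),(r1,r2,b1,b2)): print(n,q.round(4),"along pull from pointer tip (mm)",((q-(r1+r2)/2)@P*1e3).round(1))
```

```text
line dir [ 8.20225151e-01 -5.72040822e-01 -1.35919516e-15] len 0.08168238479914465
r1 [0.4442 0.0675 0.053 ] along pull from pointer tip (mm) -0.2
r2 [0.4314 0.0486 0.053 ] along pull from pointer tip (mm) 0.2
b1 [0.4402 0.0163 0.053 ] along pull from pointer tip (mm) 26.1
b2 [0.45   0.0312 0.053 ] along pull from pointer tip (mm) 25.4
```

arm_command --pt "-6 5 1 0 0 -0.12 8.5" --pt "-12 10 2 0 0 -0.25 8.5" --pt "-18 15 3 0 0 -0.35 8.5" --pt "-24 20 4 0 0 -0.45 8.5" --pt "-28 24 5 0 0 -0.58 8.5"

```text
clock: 0.72
tcp_pos: [0.3922, -0.3553, 0.2063]
eef_rot: [0.0, -0.459, 0.889, 0.001]
wrist_force: [1.2, -0.6, -0.4]
gripper_width: 0.085
```

Run:
```python
from h import *; from workcell import arm
s=arm.get_state(); print(s["tcp_pos"],s["joint_pos"].round(2)); print(delta(s,[.562,-.047,.16]))
```

```text
[ 0.39218123 -0.35531231  0.20634983] [-0.37  0.15 -0.37 -0.   -1.05 -0.25]
(array([-34.97,   4.  ,   4.67]), array([0.001, 0.001, 0.001]))
```

arm_command --pt "-6 0.7 1 0 0 0 4" --pt "-12 1.4 2 0 0 0 4" --pt "-18 2.1 3 0 0 0 4" --pt "-24 2.8 3.5 0 0 0 4" --pt "-30 3.4 4 0 0 0 4"

```text
clock: 1.35
tcp_pos: [0.5385, -0.089, 0.1664]
eef_rot: [-0.0, -0.459, 0.888, 0.001]
wrist_force: [1.0, -1.5, 0.6]
gripper_width: 0.04
```

arm_command --pt "-5 0.6 0.5 0 0 0 4" --pt "-5 0.6 0.5 0 0 0 4" --pt "-5 0.6 0.5 0 0 0 4"

```text
clock: 1.72
tcp_pos: [0.5621, -0.0446, 0.1609]
eef_rot: [-0.001, -0.459, 0.888, 0.001]
wrist_force: [1.0, 0.6, 0.5]
gripper_width: 0.0399
```

Run:
```python
from h import *; from workcell import arm,imaging
import pickle
s=arm.get_state(); print(s["tcp_pos"],s["gripper_width"],delta(s,[.562,-.047,.16]))
c=imaging.capture("wrist"); pickle.dump(c,open("w.pkl","wb")); cv2.imwrite("pics/d.png",c["color"])
m=hsv(c,*COL["orange"],(0,0,560,420)); v,u=np.nonzero(m); print(len(u))
r=cv2.minAreaRect(np.c_[u,v].astype(np.float32)); print(r,[onz(c,q,.044)[:2].round(4).tolist() for q in cv2.boxPoints(r)], onz(c,r[0],.044))
p=deproj(c,m); print(np.median(p,0),p.min(0),p.max(0))
t=p[p[:,2]>.040]; print(len(t),(t[:,:2].min(0)+t[:,:2].max(0))/2, "pull-axis range",(t@P).min(),(t@P).max(),"bar centre pull",np.array([.562,-.047,0])@P)
```

```text
[ 0.56211983 -0.04461402  0.1609235 ] 0.03988182708330786 (array([ 0.2 , -0.13,  0.09]), array([ 0.002, -0.   ,  0.002]))
18
((276.7419738769531, 207.34735107421875), (13.681839942932129, 91.68084716796875), 8.806793212890625) [[0.5856, -0.0253], [0.5392, -0.0734], [0.5326, -0.0669], [0.5785, -0.0183]] [ 0.55811604 -0.04684654  0.044     ]
[ 0.57282293 -0.02968855  0.04321348] [ 0.53939954 -0.07308377  0.04171698] [ 0.58071989 -0.0207487   0.04474435]
18 [ 0.56005971 -0.04691624] pull-axis range 0.4788736244722902 0.4895149456051439 bar centre pull 0.48513841792539797
```

View pics/d.png

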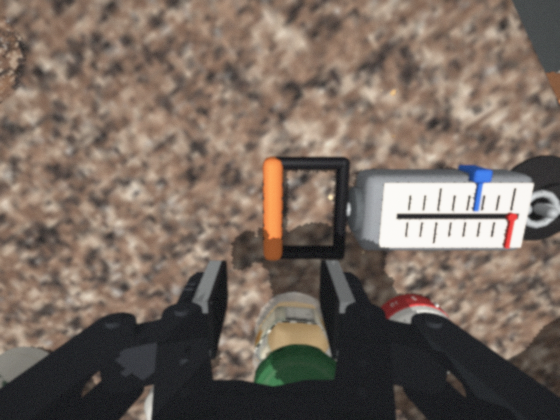

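The wrist view shows the bar at u≈263–283, v≈158–261, with its window to the right at u≈285–340. It also shows the blue bar at (478,190) and the red bar at (511,230). The jaws are parallel to the bar.

Run:
```python
from h import *; import pickle
c=pickle.load(open("w.pkl","rb")); s=dict(tcp_pos=np.array([.56212,-.04461,.1609]),eef_rot=np.array([-.001,-.459,.888,.001]))
m=hsv(c,(5,150,100),(20,255,255),(255,145,295,270)); v,u=np.nonzero(m); print(len(u))
(r0,sz,a)=cv2.minAreaRect(np.c_[u,v].astype(np.float32)); print(r0,sz,a)
q=onz(c,r0,.04); print("centre",q, "size mm at .044",[(np.linalg.norm(onz(c,(0,0),.044)-onz(c,(d,0),.044))*1e3).round(1) for d in sz])
p=deproj(c,m); t=p[p[:,2]>.038]; g=np.array([-P[1],P[0],0]); print("depth: pull",np.percentile(t@P,[1,50,99]),"lat",np.percentile(t@g,[1,50,99]),"z",np.percentile(t[:,2],[5,95]))
ctr=np.array([.562,-.047,0]); print("prior pull/lat",ctr@P,ctr@g,"wrist",q@P,q@g,"tcp",s["tcp_pos"]@P,s["tcp_pos"]@g)
f=lambda x,y:onz(c,(x,y),.053)
print("marker-pointer mm",(f(478,195)-f(510.5,232))@P*1e3,"marker/pointer pull",f(478,195)@P, f(510.5,232)@P)
e=f(397,216)-f(515,216); print("axis dir",e/np.linalg.norm(e),P)
```

```text
1878
(272.5, 208.0) (102.0, 19.0) 90.0
centre [ 0.56146355 -0.0472845   0.04      ] size mm at .044 [np.float64(61.3), np.float64(11.4)]
depth: pull [0.47815249 0.48457682 0.49150529] lat [0.25263354 0.28586186 0.32415149] z [0.04022526 0.04469703]
prior pull/lat 0.48513841792539797 0.2875651499275286 wrist 0.48486631070415237 0.2870223090784642 tcp 0.4838504203617656 0.28958196976977457
marker-pointer mm 26.760552805245467 marker/pointer pull 0.3470668170224178 0.32030626421717234
axis dir [ 0.81587438 -0.57822918  0.        ] [ 0.81474543 -0.57981883  0.        ]
```

arm_command --pt "0.2 -0.1 4 0 0 0 4" --pt "0.2 -0.1 7 0 0 0 4" --pt "0.2 -0.1 10 0 0 0 4" --pt "0.2 -0.1 12 0 0 0 4" --pt "0.2 -0.1 13 0 0 0 4" --newtons 50

```text
clock: 2.4
tcp_pos: [0.5606, -0.0485, 0.0304]
eef_rot: [-0.001, -0.458, 0.889, 0.001]
wrist_force: [0.3, -0.3, 1.0]
gripper_width: 0.04
```

Run:
```python
from h import *; from workcell import arm,imaging
s=arm.get_state(); print(s["tcp_pos"],s["wrist_force"],s["gripper_width"],delta(s,[.5615,-.047,.031]))
c=imaging.capture("wrist"); cv2.imwrite("pics/e.png",c["color"])
```

```text
[ 0.56056235 -0.04850943  0.03039906] [ 0.34583077 -0.32625298  1.00481117] 0.04002649497219193 (array([-0.18,  0.01, -0.06]), array([ 0.003, -0.001, -0.001]))
```

View pics/e.png

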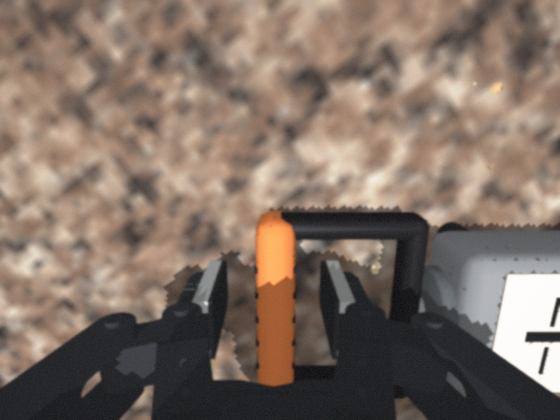

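The bar (u≈257–295) lies centred between the fingers (inner edges at u≈225 and 322). The right finger is inside the window, clear of the cross-piece at u≈395. I'm closing the jaws now.

arm_command --pt "0 0 0 0 0 0 1" --pt "0 0 0 0 0 0 1" --pt "0 0 0 0 0 0 1" --pt "0 0 0 0 0 0 1" --newtons 50

```text
clock: 2.95
tcp_pos: [0.5602, -0.0484, 0.0304]
eef_rot: [-0.001, -0.458, 0.889, 0.001]
wrist_force: [-5.0, -0.4, 6.9]
gripper_width: 0.0132
```

arm_command --pt "0 -0.5 0 0 0 0 1" --pt "0 -1 0 0 0 0 1" --pt "0 -1.5 0 0 0 0 1" --pt "0 -2 0 0 0 0 1" --pt "0 -2 0 0 0 0 1"

```text
clock: 3.58
tcp_pos: [0.5765, -0.0602, 0.0304]
eef_rot: [-0.002, -0.458, 0.889, 0.001]
wrist_force: [-5.0, 3.5, 5.7]
gripper_width: 0.0134
```

Run:
```python
from h import *; from workcell import arm,imaging
s=arm.get_state(); print(s["tcp_pos"],"pull",(s["tcp_pos"]-[.5606,-.0485,0])@P*1e3,s["wrist_force"],s["wrist_force"]@P,s["gripper_width"])
c=imaging.capture("scene");t=imaging.capture("top")
a=cv2.resize(c["color"][240:325,160:300],None,fx=5,fy=5,interpolation=cv2.INTER_CUBIC); cv2.imwrite("pics/f.png",a)
cv2.imwrite("pics/g.png",cv2.resize(t["color"][260:350,250:350],None,fx=6,fy=6,interpolation=cv2.INTER_CUBIC))
```

```text
[ 0.57654065 -0.06015634  0.03041406] pull 19.746134141554123 [-5.01647591  3.50904695  5.70733035] -6.121762345809746 0.013386752274072402
```

View pics/f.png

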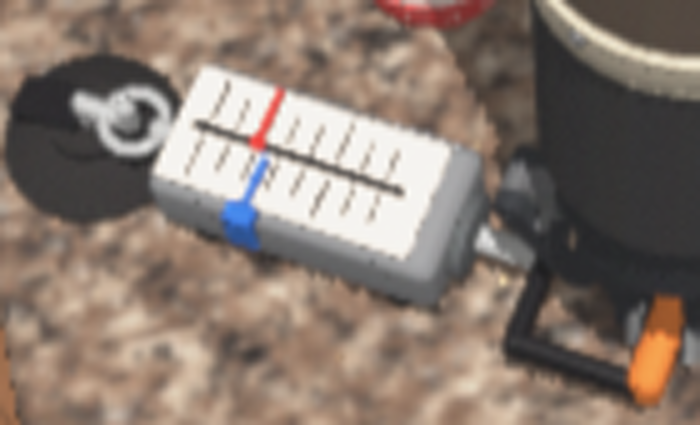

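The red bar is at (282,92)–(257,145), about 5–6 mm short of the blue line, which meets the scale at about (270,148). That matches the 26 mm estimate, so I'm pulling 6 mm more.

arm_command --pt "0 -0.3 0 0 0 0 1" --pt "0 -0.6 0 0 0 0 1" --pt "0 -0.6 0 0 0 0 1" --pt "0 -0.6 0 0 0 0 1"

```text
clock: 4.18
tcp_pos: [0.5809, -0.0633, 0.0304]
eef_rot: [-0.002, -0.458, 0.889, 0.002]
wrist_force: [-5.8, 5.4, 5.1]
gripper_width: 0.0134
```

Run:
```python
from h import *; from workcell import arm,imaging
s=arm.get_state(); print(s["tcp_pos"],"pull",(s["tcp_pos"]-[.5602,-.0484,0])@P*1e3,s["wrist_force"]@P,s["gripper_width"])
c=imaging.capture("scene");t=imaging.capture("top")
k=lambda im,f:cv2.resize(im,None,fx=f,fy=f,interpolation=cv2.INTER_CUBIC)
cv2.imwrite("pics/h.png",k(c["color"][245:305,180:260],8))
for n,i,bx in(("scene",c,(185,248,235,292)),("top",t,(272,285,315,330))):
  r=[]
  for lo,hi in(((0,120,90),(6,255,255)),((105,100,60),(128,255,255))):
    m=hsv(i,lo,hi,bx); v,u=np.nonzero(m); p=np.array([onz(i,q,.053) for q in zip(u,v)])
    if len(p): g=np.array([-P[1],P[0],0]); r.append((len(p),p@P)); print(n,len(p),"pull median",np.median(p@P).round(4),"lat range",(p@g).min().round(3),(p@g).max().round(3))
```

```text
[ 0.58092423 -0.0632882   0.03041129] pull 25.517430758135966 -7.831212298551336 0.01343416202955891
scene 21 pull median 0.3488 lat range 0.289 0.312
scene 71 pull median 0.3496 lat range 0.252 0.284
top 11 pull median 0.3465 lat range 0.29 0.311
top 26 pull median 0.3465 lat range 0.257 0.279
```

View pics/h.png

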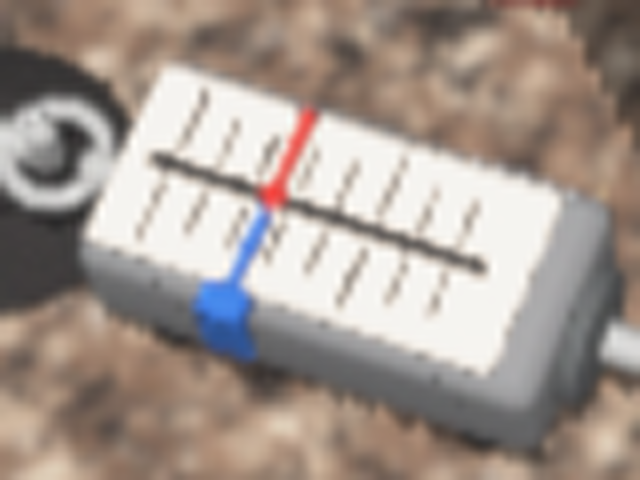

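Red (314,110)–(272,197) and blue (236,280)–(270,210) form one line, and both cameras put them within 1 mm. I'm holding here.

arm_command --pt "0 0 0 0 0 0 1" --pt "0 0 0 0 0 0 1" --pt "0 0 0 0 0 0 1" --pt "0 0 0 0 0 0 1" --pt "0 0 0 0 0 0 1"

```text
clock: 4.9
tcp_pos: [0.5805, -0.063, 0.0304]
eef_rot: [-0.002, -0.458, 0.889, 0.002]
wrist_force: [-5.8, 5.8, 3.7]
gripper_width: 0.0133
```

arm_command --pt "0 0 0 0 0 0 1" --pt "0 0 0 0 0 0 1" --pt "0 0 0 0 0 0 1" --pt "0 0 0 0 0 0 1" --pt "0 0 0 0 0 0 1"

```text
clock: 5.52
tcp_pos: [0.5802, -0.0627, 0.0304]
eef_rot: [-0.003, -0.458, 0.889, 0.002]
wrist_force: [-5.8, 4.6, 4.8]
gripper_width: 0.0134
```

arm_command --pt "0 0 0 0 0 0 1" --pt "0 0 0 0 0 0 1" --pt "0 0 0 0 0 0 1" --pt "0 0 0 0 0 0 1" --pt "0 0 0 0 0 0 1"

```text
clock: 6.15
tcp_pos: [0.5799, -0.0625, 0.0304]
eef_rot: [-0.003, -0.458, 0.889, 0.003]
wrist_force: [-6.5, 4.3, 4.2]
gripper_width: 0.013
```

arm_command --pt "0 0 0 0 0 0 1" --pt "0 0 0 0 0 0 1" --pt "0 0 0 0 0 0 1" --pt "0 0 0 0 0 0 1" --pt "0 0 0 0 0 0 1"

```text
clock: 6.78
tcp_pos: [0.5796, -0.0623, 0.0304]
eef_rot: [-0.003, -0.458, 0.889, 0.003]
wrist_force: [-6.1, 5.3, 4.6]
gripper_width: 0.0129
```

arm_command --pt "0 0 0 0 0 0 1" --pt "0 0 0 0 0 0 1" --pt "0 0 0 0 0 0 1" --pt "0 0 0 0 0 0 1" --pt "0 0 0 0 0 0 1"

```text
clock: 7.4
tcp_pos: [0.5793, -0.0621, 0.0304]
eef_rot: [-0.004, -0.458, 0.889, 0.003]
wrist_force: [-5.8, 4.7, 4.4]
gripper_width: 0.0131
```

arm_command --pt "0 0 0 0 0 0 1" --pt "0 0 0 0 0 0 1" --pt "0 0 0 0 0 0 1" --pt "0 0 0 0 0 0 1" --pt "0 0 0 0 0 0 1"

```text
clock: 8.02
tcp_pos: [0.579, -0.0619, 0.0305]
eef_rot: [-0.004, -0.458, 0.889, 0.004]
wrist_force: [-5.2, 5.3, 4.2]
gripper_width: 0.0133
```

Run:
```python
from h import *; from workcell import arm,imaging
s=arm.get_state(); print(s["clock"],"pull",(s["tcp_pos"]-[.5602,-.0484,0])@P*1e3,s["wrist_force"],s["gripper_width"])
c=imaging.capture("scene");t=imaging.capture("top")
for n,i,bx in(("scene",c,(185,248,235,292)),("top",t,(272,285,315,330))):
  for lo,hi in(((0,120,90),(6,255,255)),((105,100,60),(128,255,255))):
    m=hsv(i,lo,hi,bx); v,u=np.nonzero(m); p=np.array([onz(i,q,.053) for q in zip(u,v)]); print(n,np.median(p@P).round(4))
cv2.imwrite("pics/i.png",c["color"][190:350,150:400].repeat(3,0).repeat(3,1))
```

```text
8.025 pull 23.1520440631908 [-5.20935894  5.31304594  4.22023525] 0.013307671194575354
scene 0.3462
scene 0.3496
top 0.3437
top 0.3463
```

View pics/i.png

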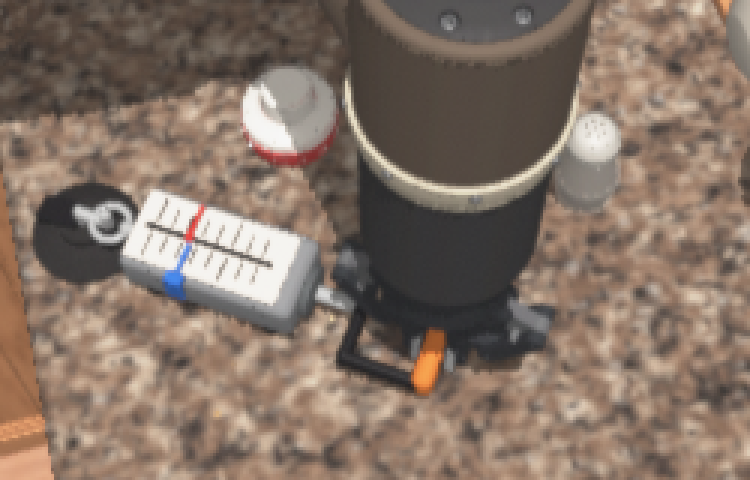

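Resending the measured pose let the pointer creep back about 2.5–3 mm, though it stayed inside ±5 mm. The marker, timer and shaker are unmoved. I'll pull it back level and hold again with a small offset against the creep.

arm_command --pt "0 -0.3 0 0 0 0 1" --pt "0 -0.3 0 0 0 0 1" --pt "0 -0.3 0 0 0 0 1" --pt "0 -0.3 0 0 0 0 1" --pt "0 -0.3 0 0 0 0 1"

```text
clock: 8.75
tcp_pos: [0.5811, -0.0634, 0.0304]
eef_rot: [-0.004, -0.458, 0.889, 0.004]
wrist_force: [-6.4, 5.6, 4.7]
gripper_width: 0.0135
```

arm_command --pt "0 -0.04 0 0 0 0 1" --pt "0 -0.04 0 0 0 0 1" --pt "0 -0.04 0 0 0 0 1" --pt "0 -0.04 0 0 0 0 1" --pt "0 -0.04 0 0 0 0 1"

```text
clock: 9.38
tcp_pos: [0.5811, -0.0634, 0.0304]
eef_rot: [-0.004, -0.458, 0.889, 0.004]
wrist_force: [-6.8, 4.5, 4.2]
gripper_width: 0.0136
```

arm_command --pt "0 -0.04 0 0 0 0 1" --pt "0 -0.04 0 0 0 0 1" --pt "0 -0.04 0 0 0 0 1" --pt "0 -0.04 0 0 0 0 1" --pt "0 -0.04 0 0 0 0 1"

```text
clock: 10.0
tcp_pos: [0.5811, -0.0634, 0.0304]
eef_rot: [-0.005, -0.458, 0.889, 0.005]
wrist_force: [-6.7, 4.4, 4.7]
gripper_width: 0.0134
```

arm_command --pt "0 -0.04 0 0 0 0 1" --pt "0 -0.04 0 0 0 0 1" --pt "0 -0.04 0 0 0 0 1" --pt "0 -0.04 0 0 0 0 1" --pt "0 -0.04 0 0 0 0 1"

```text
clock: 10.62
tcp_pos: [0.5811, -0.0634, 0.0304]
eef_rot: [-0.005, -0.458, 0.889, 0.005]
wrist_force: [-6.8, 5.3, 4.0]
gripper_width: 0.0133
```

arm_command --pt "0 -0.04 0 0 0 0 1" --pt "0 -0.04 0 0 0 0 1" --pt "0 -0.04 0 0 0 0 1" --pt "0 -0.04 0 0 0 0 1" --pt "0 -0.04 0 0 0 0 1"

```text
clock: 11.25
tcp_pos: [0.5811, -0.0634, 0.0304]
eef_rot: [-0.005, -0.458, 0.889, 0.005]
wrist_force: [-6.5, 4.9, 4.4]
gripper_width: 0.0134
```

arm_command --pt "0 -0.04 0 0 0 0 1" --pt "0 -0.04 0 0 0 0 1" --pt "0 -0.04 0 0 0 0 1" --pt "0 -0.04 0 0 0 0 1" --pt "0 -0.04 0 0 0 0 1"

```text
clock: 11.88
tcp_pos: [0.5811, -0.0634, 0.0304]
eef_rot: [-0.006, -0.458, 0.889, 0.006]
wrist_force: [-6.5, 4.6, 4.6]
gripper_width: 0.0136
```

```bash
cat > chk.py <<'E'
from h import *; from workcell import arm,imaging
s=arm.get_state(); print(s["clock"],"pull",(s["tcp_pos"]-[.5602,-.0484,0])@P*1e3,s["wrist_force"],s["gripper_width"],abs(s["joint_velocities"]).max())
c=imaging.capture("scene");t=imaging.capture("top")
for n,i,bx in(("scene",c,(185,248,235,292)),("top",t,(272,285,315,330))):
  for lo,hi in(((0,120,90),(6,255,255)),((105,100,60),(128,255,255))):
    m=hsv(i,lo,hi,bx); v,u=np.nonzero(m); p=np.array([onz(i,q,.053) for q in zip(u,v)]); print(n,np.median(p@P).round(4))
E
python3 chk.py
```

```text
11.875 pull 25.743022854469373 [-6.50254125  4.59100545  4.58209596] 0.013555917121101097 0.0010562406912292808
scene 0.3492
scene 0.3496
top 0.3469
top 0.3465
```

The pointer is steady and level to within 0.5 mm in both views after a 3 s hold. I'm handing in.

```bash
python3 -c "from workcell import arm; print(arm.close_job())"
```

```text
the job is handed in; nothing more can be done
None
```

I gripped the orange bar at 50 N and drew it about 26 mm straight out, until the red pointer was level with the blue marker. It was held there for just over 3 s, and I handed in at about 12 s with the handle still gripped. No verdict was reported.

**Last checks:** the pointer was within 0.5 mm of the marker in both the scene and top views. The tool had not moved between move readings for the last 3 s. The pull force was about 8 N, as the spring predicts, and the gripper width was 13.5 mm on the 14 mm bar. The marker was unmoved, and in the last picture viewed the timer and shaker were standing in place. The arm hid the jar from the scene camera, so I did not re-check it, but the planned path kept clear of it.

**One disagreement:** during an earlier hold the pointer crept back about 2.5–3 mm. It stayed within the 5 mm limit; I pulled it level again and did the final hold with a small offset against the creep.

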